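Load the clamp jig and hold its lever at three clicks

TASK

Stand the two loose lock cylinders in the two empty wells of the clamp jig, one in each, on their wide faces with the blades up, leaving the other things on the bench alone. Then take the jig's click lever by its knob and pull it clockwise from its rest exactly three clicks, never on to the fourth. Finish while still holding the lever there; it springs back if let go.

Things in the scene. Friction and masses are not known exactly. Their poses are not given: they have to be found in the camera images.
- cylinder_a: Loose brass lock cylinder standing on the bench: round wide face 35 mm across and 8 mm high at the bottom, then a barrel 29 mm across from 8 to 42 mm, then a flat blade 8 mm wide (x) and 2 mm thick (y) up to 64 mm. Origin: centre of the underside, z up. 0.08 to 0.15 kg.
- cylinder_b: Second loose brass lock cylinder, same shape and size; the two are interchangeable.
- cylinder_c: Steel lock cylinder of the same shape and size, already standing in the middle well; it stays there.
- jig: Clamp jig fixed to the bench: dark base plate 130 x 300 x 8 mm with an aluminium well block 62 mm (x) by 196 mm (y), its top 26 mm above the bench. Origin: on the bench under the middle well; x points from the robot's side to the clamp jaw, y along the row of wells, z up. The lever stands at the -y end, the jaw at +x.
- well_0 (a point): Centre of the floor of the +y end well, empty. All wells are round, 38.5 mm wide and 10 mm deep, their floor 16 mm above the bench, their mouth 26 mm, spaced 66 mm along the jig's y.
- well_1 (a point): Centre of the floor of the middle well, which already holds the steel cylinder.
- well_2 (a point): Centre of the floor of the -y end well, empty.
- lever_pivot (a point): Point on the upright axis of the click lever, 36 mm above the bench, at the jig's (0, -0.150).
- lever_knob: Upright black knob, free to spin, on the end of the lever's arm, 24 mm across, 110 mm from the pivot. Origin: centre of its underside, 46 mm above the bench; the grip is its upper part, from 56 to 88 mm above the bench. At rest it lies at the jig's (-0.089, -0.215). It swings on a level circle, clockwise seen from above: towards the jig's +y; at click 3 it points along the jig's -x from the pivot.
- click_lever (a joint): Lever angle in rad, 0 at rest on its stop, growing clockwise seen from above to 1.05. Clicks 1, 2, 3, 4 at 0.209, 0.419, 0.628, 0.838 (12 degrees each, 23 mm at the knob). A return spring pulls back all the way: felt at the knob, the pull fades to about 2 N before each click and steps up to about 7 N just past it. Let go, the lever springs back to 0.
- loupe: Black loupe, 35 x 35 x 33 mm, a bystander to leave alone. Origin: underside.
- padlock: Grey padlock lying flat, 58 x 38 x 16 mm, a bystander to leave alone. Origin: underside.
- tape_measure: Tape measure, 36 x 72 x 59 mm, a bystander to leave alone. Origin: underside.
- clamp_jaw (a joint): Travel in m of the clamp jaw towards the wells: a steel bar with rubber pads, 176 mm long, 30 to 50 mm above the bench, on the +x side of the wells. At rest (0) its pads stand 15 mm from the barrels; the lever drives it 4 mm nearer at each click.

How it is judged:
On the way, in this order (a step that is already met when the one before it is completed fails the run):
1. both loose cylinders stand in the two empty wells, let go, with the lever still at rest ((((horizontal distance between cylinder_a and well_0 below 0.004 m and z of cylinder_a in the frame of well_0 between -0.003 and 0.003 m and angle between cylinder_a's own z axis and vertical below 0.1 rad) and (horizontal distance between cylinder_b and well_2 below 0.004 m and z of cylinder_b in the frame of well_2 between -0.003 and 0.003 m and angle between cylinder_b's own z axis and vertical below 0.1 rad)) or ((horizontal distance between cylinder_b and well_0 below 0.004 m and z of cylinder_b in the frame of well_0 between -0.003 and 0.003 m and angle between cylinder_b's own z axis and vertical below 0.1 rad) and (horizontal distance between cylinder_a and well_2 below 0.004 m and z of cylinder_a in the frame of well_2 between -0.003 and 0.003 m and angle between cylinder_a's own z axis and vertical below 0.1 rad))) and contact force between the fingers and cylinder_a below 0.2 N and contact force between the fingers and cylinder_b below 0.2 N and contact force between the fingers and cylinder_c below 0.2 N and horizontal distance between cylinder_c and well_1 below 0.004 m and z of cylinder_c in the frame of well_1 between -0.003 and 0.003 m and angle between cylinder_c's own z axis and vertical below 0.1 rad and value of joint click_lever below 0.1 rad), for 0.2 s.
2. the lever is drawn to its first click by the hand (value of joint click_lever above 0.15 rad and contact force between the fingers and lever_knob above 1 N).
At the end, for the whole second after the job is handed in: All three cylinders stand upright in the wells, one in each (within 4 mm of the well's centre, 3 mm of its floor, 0.1 rad of upright), untouched by the fingers; the click lever is still at the third click (0.628 rad, between 0.55 and 0.71) and the fingers hold its knob ((((horizontal distance between cylinder_a and well_0 below 0.004 m and z of cylinder_a in the frame of well_0 between -0.003 and 0.003 m and angle between cylinder_a's own z axis and vertical below 0.1 rad) and (horizontal distance between cylinder_b and well_2 below 0.004 m and z of cylinder_b in the frame of well_2 between -0.003 and 0.003 m and angle between cylinder_b's own z axis and vertical below 0.1 rad)) or ((horizontal distance between cylinder_b and well_0 below 0.004 m and z of cylinder_b in the frame of well_0 between -0.003 and 0.003 m and angle between cylinder_b's own z axis and vertical below 0.1 rad) and (horizontal distance between cylinder_a and well_2 below 0.004 m and z of cylinder_a in the frame of well_2 between -0.003 and 0.003 m and angle between cylinder_a's own z axis and vertical below 0.1 rad))) and contact force between the fingers and cylinder_a below 0.2 N and contact force between the fingers and cylinder_b below 0.2 N and contact force between the fingers and cylinder_c below 0.2 N and horizontal distance between cylinder_c and well_1 below 0.004 m and z of cylinder_c in the frame of well_1 between -0.003 and 0.003 m and angle between cylinder_c's own z axis and vertical below 0.1 rad and value of joint click_lever between 0.55 and 0.71 rad and velocity of joint click_lever between -0.1 and 0.1 rad/s and contact force between the fingers and lever_knob above 1.5 N); the arm keeps its last pose, push and grip.
It fails at once if the lever is pulled on towards the fourth click (over 0.76 rad) (value of joint click_lever above 0.76 rad).
It fails at once if the loupe is shifted by more than 30 mm (distance of loupe from where it was at the start of the episode above 0.03 m).
It fails at once if the padlock is shifted by more than 30 mm (distance of padlock from where it was at the start of the episode above 0.03 m).
It fails at once if the tape measure is shifted by more than 30 mm (distance of tape_measure from where it was at the start of the episode above 0.03 m).
It also fails if it takes over 67 s, if anything falls off the work surface, if the arm or the gripper's body presses on something with over 40 N, if the wrist force passes 120 N, or if a joint passes its speed limit or range.

ROBOT

A 6-joint arm with a two-finger parallel gripper is mounted at the origin on a cart in front of the work surface, level with it; the furniture and walls round the work are solid. World frame = base frame: x ahead of the robot, y to its left, z up, the work surface at z = 0. Lengths are in m, angles in rad, forces in N, time in s.
With the tool pointing down it reaches from about 0.35 to 0.925 m from the base axis. Payload 6.4 kg.
Tool frame: the origin (TCP) lies midway between the tips of the shut fingers; the grasp point (between the pads) lies 19 mm behind it; z points along the fingers, y is the direction in which the jaws open and shut (so a half turn about z gives the same grasp; the last joint's range is limited). The gripper opens to 94 mm and grips with 3 to 60 N. Pads are 16 mm wide; open, the fingers measure 119 mm over their backs; the gripper's body (75 mm by 177 mm) begins 78 mm behind the grasp point.
Start: joints at [1.06, 0.245, 1.558, -0, 1.339, -0.174], TCP at [0.215, 0.613, 0.205] pointing down, gripper open.
Joint ranges: [-3.13, 3.13], [-1.02, 2.26], [0.13, 2.54], [-0.95, 4.09], [0.21, 2.88], [-2.74, 2.74]. Speed limits (rad/s): [2.57, 2.57, 3.14, 3.14, 3.14, 3.14].

INTERFACE

Orientations are given as a 3x3 rotation matrix whose columns are the frame's x, y, z axes.
In Python, from plant import manip gives the robot as it stands.
- The arm moves only by the tool jog_arm, never from a script. Its argument "deltas" is one flat list of numbers, 5 for each row, row after row: the shift along the tool's x, y, z in cm, then the turn about the tool's z in degrees, then the finger opening in cm, from 0 to 9.4. In form: [dx, dy, dz, yaw, grip, dx, dy, dz, yaw, grip, ...]. A call has 1 to 12 rows; each row is the pose to reach, as a shift and turn from the pose commanded when the call began, along the tool's axes at that moment; what a row does not reach only later rows make up. A row lasts 1/10 s, in which the tool goes at most 50 mm and 8.59 degrees, less where a joint would pass 70% of its speed; a pose out of reach is approached as far as the arm can. A call with a gripper value outside its range is refused whole. The fingers move at their own pace and stop on an object; "force" is the grip in N (left out, the last holds). Time passes only in rows, so rows that repeat a pose let the fingers close. It gives the time, the measured TCP pose, the force and the opening at its end, in the units of the state.
- manip.read_state(): the state, without advancing time (a new reading comes with each control period).
- manip.get_image(name): name is "side" or "top" or "wrist"; returns a dict with "img" (384x512x3 uint8, blue, green, red), "fx", "fy", "cx", "cy" (pixels), "R" (3x3) and "t" (3): a world point X has camera coordinates R X + t; the wrist camera has in their place "tool_from_camera" (4x4, takes a point from camera to tool coordinates, whose origin is the TCP and whose axes are the flange's). Camera axes: x right, y down, z forward; pixel columns grow to the right and rows downward; lengths in m; the calibration is good to about 2 mm. A picture is of the moment at which its call begins: read the wrist's pose just before it. There is no depth.
- manip.job_done(): hands the job in, once; it reports no verdict.
The state is a dict: "time_s": time; "qpos": joint angles; "joint_velocities": joint speeds; "joint_torque": joint torques, N m; "eef_pos": TCP position; "ee_rot": TCP orientation; "force": force on the tool from outside, world axes, zero at the start; "moment": the same for the moment, N m; "grip_width": finger opening in m.
Only numpy, scipy, OpenCV 4.12 (cv2) and the standard library are available. Lean on these libraries where they do the work, as an engineer would, in place of code of your own. Each camera call takes 0.05 s, during which the arm holds its last target.

## Working session

There is one attempt and no reset: what is moved stays moved. The work goes in short steps, Python scripts to look and compute and a tool call to move; the robot and the scene stay as the last step left them, time stands still between calls to the robot, and variables do not carry over. Pictures are saved under pics/ and viewed, and the job is handed in when it is done.

Besides the shell and the picture viewer there is one more tool, called after "Request:" by a JSON object that holds its "op" and its "data", one argument or row to a line. jog_arm: Moves the arm, as the interface text tells. Its arguments: {"type":"object","properties":{"deltas":{"type":"array","items":{"type":"number"}},"force":{"type":"number"}},"required":["deltas"]}

```bash
mkdir -p pics; ls
cat > h.py <<'E'
import numpy as np, cv2, json
from plant import manip
def snap(name,fn):
    s=manip.read_state(); d=manip.get_image(name)
    cv2.imwrite('pics/%s.png'%fn,d['img'])
    if 'R' in d: R=np.array(d['R']);t=np.array(d['t'])
    else:
        T=np.array(d['tool_from_camera']); Rw=np.array(s['ee_rot']); p=np.array(s['eef_pos'])
        Rc=Rw@T[:3,:3]; pc=Rw@T[:3,3]+p; R=Rc.T; t=-R@pc
    json.dump(dict(R=R.tolist(),t=t.tolist(),k=[d['fx'],d['fy'],d['cx'],d['cy']]),open('pics/%s.json'%fn,'w'))
def cal(fn):
    c=json.load(open('pics/%s.json'%fn)); return np.array(c['R']),np.array(c['t']),c['k']
def ray(fn,u,v):
    R,t,k=cal(fn); o=-R.T@t; d=R.T@np.array([(u-k[2])/k[0],(v-k[3])/k[1],1]); return o,d/np.linalg.norm(d)
def plane(fn,u,v,z):
    o,d=ray(fn,u,v); return o+d*(z-o[2])/d[2]
def proj(fn,X):
    R,t,k=cal(fn); c=R@np.array(X)+t; return k[0]*c[0]/c[2]+k[2],k[1]*c[1]/c[2]+k[3]
def tri(obs):
    A=np.zeros((3,3));b=np.zeros(3);L=[]
    for fn,u,v in obs:
        o,d=ray(fn,u,v);P=np.eye(3)-np.outer(d,d);A+=P;b+=P@o;L.append((o,d))
    X=np.linalg.solve(A,b); return X,[float(np.linalg.norm(np.cross(X-o,d))) for o,d in L]
E
python3 - <<'E'
from h import *
s=manip.read_state()
for k in s: print(k,np.round(s[k],3).tolist())
for n in ['side','top','wrist']:
    snap(n,n+'0'); R,t,k=cal(n+'0'); print(n,k,np.round(-R.T@t,3),np.round(R,3).tolist())
E
```

```text
pics
time_s 0.0
qpos [1.06, 0.246, 1.559, 0.0, 1.339, -0.174]
joint_velocities [-0.0, 0.001, 0.001, 0.001, -0.001, -0.001]
joint_torque [0.001, -41.582, -31.461, 0.069, 0.033, -0.0]
eef_pos [0.214, 0.613, 0.204]
ee_rot [[-0.944, 0.33, -0.001], [0.33, 0.944, -0.002], [0.0, -0.002, -1.0]]
force [-0.484, -0.664, -0.159]
moment [-0.0, 0.003, -0.041]
grip_width 0.094
side [461.95028884529245, 461.95028884529245, 250.8807642345116, 193.87976845295663] [ 0.171 -0.592  0.518] [[0.914, -0.405, 0.02], [-0.167, -0.42, -0.892], [0.37, 0.812, -0.452]]
top [445.0905869144601, 445.0905869144601, 256.37903396572455, 199.41145977436483] [0.308 0.219 1.094] [[-0.013, -1.0, 0.005], [-0.977, 0.012, -0.215], [0.215, -0.007, -0.977]]
wrist [344.0761594623967, 344.0761594623967, 256.8826635226752, 190.33579740587004] [0.136 0.641 0.383] [[0.331, 0.944, -0.002], [0.905, -0.316, 0.285], [0.269, -0.096, -0.958]]
```

View pics/side0.png

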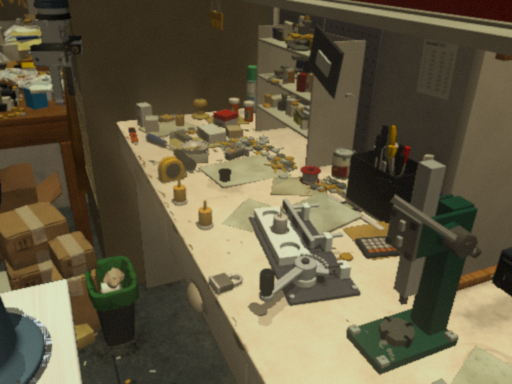

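View pics/top0.png

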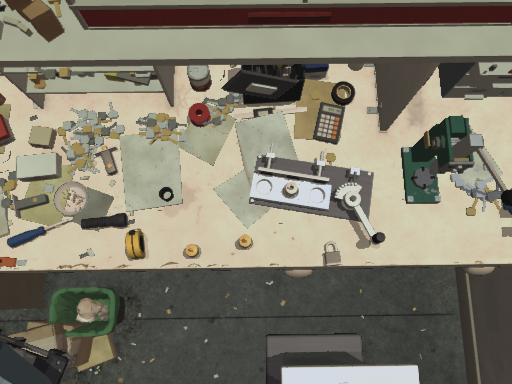

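View pics/wrist0.png

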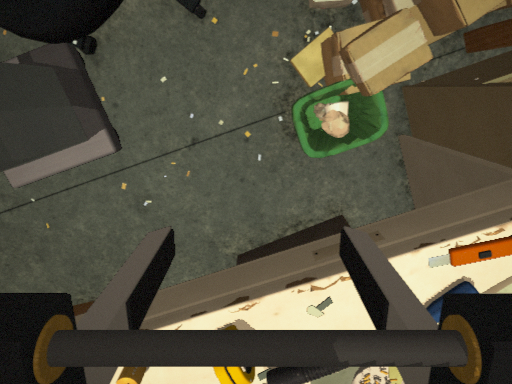

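Run:
```python
import cv2
a=cv2.imread('pics/top0.png')[140:270,110:400]; cv2.imwrite('pics/t0z.png',cv2.resize(a,None,fx=2.75,fy=2.75,interpolation=cv2.INTER_CUBIC))
a=cv2.imread('pics/side0.png')[140:320,150:370]; cv2.imwrite('pics/s0z.png',cv2.resize(a,None,fx=3.3,fy=3.3,interpolation=cv2.INTER_CUBIC))
```

```text
(no output)
```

View pics/t0z.png

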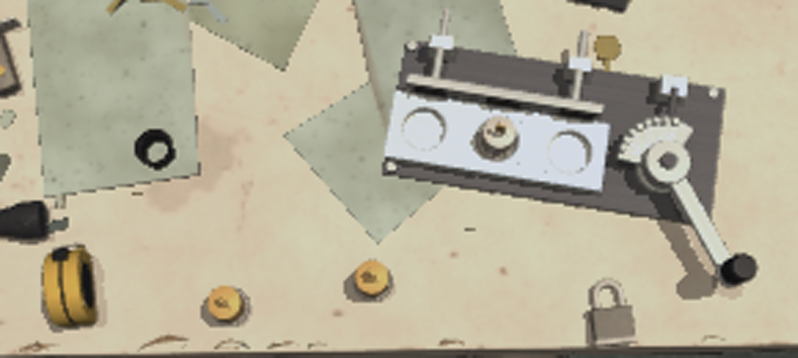

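View pics/s0z.png

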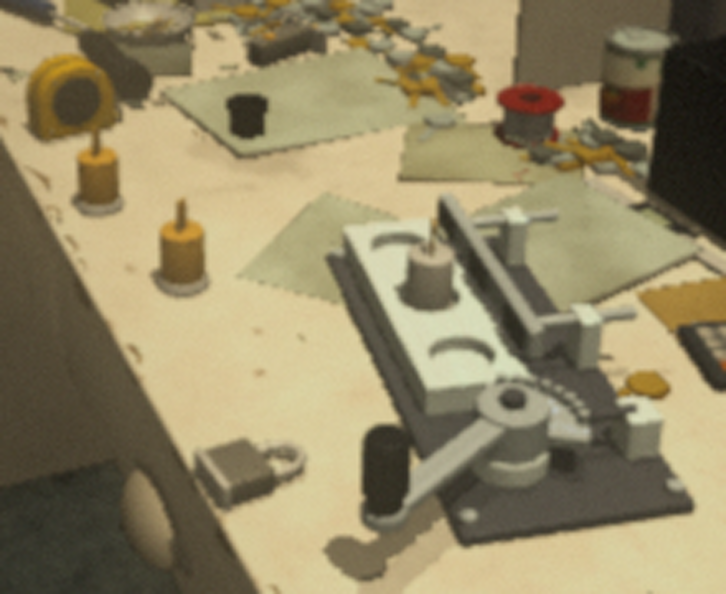

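Run:
```python
from h import *
def T(x,y): return ('top0',110+(x+.5)/2.75-.5,140+(y+.5)/2.75-.5)
def S(x,y): return ('side0',150+(x+.5)/3.3-.5,140+(y+.5)/3.3-.5)
# brass mask in top
hsv=cv2.cvtColor(cv2.imread('pics/top0.png'),cv2.COLOR_BGR2HSV)
m=cv2.inRange(hsv,(10,110,120),(28,255,255))
n,l,st,c=cv2.connectedComponentsWithStats(m)
for i in range(1,n):
    if st[i,4]>40 and 150<c[i,0]<300 and c[i,1]>225: print(st[i],c[i],plane('top0',*c[i],0.042).round(4))
for nm,a,b in [('tipB',T(367,275),S(181,202)),('tipA',T(220,300),S(97,134)),('tipC',T(491,129),S(434,222)),
  ('knobtop',T(740,265),S(386,432)),('pivot top',T(667,160),S(514,395)),
  ('well0',T(424,129),S(400,240)),('well2',T(571,153),S(463,349)),('cornerLL',T(384,174),S(344,229)),('corner near low',T(602,190),S(427,390))]:
    X,r=tri([a,b]); print(nm,X.round(4),np.round(r,4))
for q in [(424,129),(571,153)]: print(plane(*T(*q),0.026).round(4))
print('C top',plane(*T(496,133),0.042))
print('knob',plane(*T(740,265),0.088),'piv',plane(*T(667,160),0.07))
```

```text
[239 235  12  12 113] [244.69911504 240.42477876] [0.4406 0.2404 0.042 ]
[185 244  13  12 114] [191.21052632 249.60526316] [0.4204 0.3667 0.042 ]
tipB [0.4418 0.2434 0.0571] [0.0014 0.0014]
tipA [0.422  0.3683 0.0546] [0.001 0.001]
tipC [0.5668 0.1345 0.0714] [0.0034 0.0034]
knobtop [ 0.441  -0.0662  0.0857] [0.0002 0.0002]
pivot top [ 0.5396 -0.0194  0.0503] [0.0007 0.0007]
well0 [0.5762 0.192  0.0277] [0.0011 0.0011]
well2 [0.5527 0.0608 0.0274] [0.0013 0.0013]
cornerLL [0.5432 0.2261 0.0238] [0.0083 0.0083]
corner near low [0.5177 0.0348 0.0248] [0.0003 0.0003]
[0.5755 0.1923 0.026 ]
[0.5518 0.061  0.026 ]
C top [0.56711328 0.12905645 0.042     ]
knob [ 0.44094802 -0.06563253  0.088     ] piv [ 0.53462443 -0.01458235  0.07      ]
```

Run:
```python
from h import *
d=manip.get_image('wrist');T=np.array(d['tool_from_camera']);print(T.round(4).tolist())
y=np.array([.178,.984,0]);y/=np.linalg.norm(y);z=np.array([0,0,-1.]);x=np.cross(y,z)
R=np.c_[x,y,z];print(R.round(3))
def pix(tcp,X):
    c=T[:3,:3].T@(R.T@(np.array(X)-tcp)-T[:3,3]);return (d['fx']*c[0]/c[2]+d['cx'],d['fy']*c[1]/c[2]+d['cy'])
def dl(tcp):
    s=manip.read_state();return (np.array(s['ee_rot']).T@(np.array(tcp)-s['eef_pos'])*100).round(2)
print('tcp itself',pix(np.array([.5,.3,.2]),[.5,.3,.2]))
for tcp in [(.45,.30,.2),(.5,.28,.2),(.5,.3,.25),(.52,.22,.25),(.55,.22,.25),(.55,.15,.2)]:
    print(tcp,dl(tcp),[np.round(pix(np.array(tcp),p)).tolist() for p in [(.4418,.2424,.042),(.421,.3675,.042),(.5755,.192,.026),(.552,.061,.026),(.44,-.067,.088),(.537,-.02,.05)]])
for z in (.3,.45,.6): print('shelf',z,plane('top0',290,62,z).round(2))
```

```text
[[-0.0001, -0.9583, -0.2857, 0.0832], [1.0, -0.0, -0.0002, -0.0001], [0.0001, -0.2857, 0.9583, -0.1789], [0.0, 0.0, 0.0, 1.0]]
[[-0.984  0.178  0.   ]
 [ 0.178  0.984  0.   ]
 [ 0.     0.    -1.   ]]
tcp itself (np.float64(257.04059356703226), np.float64(240.83002710151402))
(0.45, 0.3, 0.2) [-32.56 -21.78   0.5 ] [[199.0, 176.0], [320.0, 133.0], [185.0, 289.0], [72.0, 289.0], [-135.0, 244.0], [-14.0, 301.0]]
(0.5, 0.28, 0.2) [-37.94 -22.01   0.49] [[208.0, 123.0], [334.0, 76.0], [192.0, 248.0], [74.0, 248.0], [-142.0, 190.0], [-15.0, 258.0]]
(0.5, 0.3, 0.25) [-37.28 -20.13  -4.51] [[196.0, 122.0], [306.0, 81.0], [184.0, 233.0], [79.0, 233.0], [-106.0, 179.0], [1.0, 241.0]]
(0.52, 0.22, 0.25) [-41.81 -27.02  -4.5 ] [[265.0, 90.0], [379.0, 47.0], [243.0, 208.0], [135.0, 208.0], [-41.0, 146.0], [58.0, 215.0]]
(0.55, 0.22, 0.25) [-44.65 -26.03  -4.5 ] [[260.0, 61.0], [377.0, 16.0], [238.0, 185.0], [129.0, 185.0], [-54.0, 116.0], [49.0, 191.0]]
(0.55, 0.15, 0.2) [-46.96 -32.63   0.51] [[336.0, 42.0], [477.0, -11.0], [300.0, 186.0], [175.0, 187.0], [-27.0, 105.0], [87.0, 193.0]]
shelf 0.3 [0.76 0.14 0.3 ]
shelf 0.45 [0.67 0.16 0.45]
shelf 0.6 [0.59 0.17 0.6 ]
```

Run:
```python
from h import *
for su,sv in [(300,18),(400,33),(480,46),(400,22)]:
    o1,d1=ray('side0',su,sv);o2,d2=ray('top0',290,62)
    A=np.array([[d1[0],-d2[0]],[d1[2],-d2[2]]]);s=np.linalg.solve(A,[o2[0]-o1[0],o2[2]-o1[2]])
    print((o1+s[0]*d1).round(3),(o2+s[1]*d2).round(3))
```

```text
[0.696 0.326 0.41 ] [0.696 0.154 0.41 ]
[0.689 0.    0.422] [0.689 0.155 0.422]
[ 0.686 -0.154  0.427] [0.686 0.156 0.427]
[ 0.679 -0.007  0.439] [0.679 0.157 0.439]
```

Request:
{"op": "jog_arm", "data": {
  "deltas": [-5, 0, 0, -4.5, 9.4, -9, -3, -1, -9.1, 9.4, -13, -6, -2, -9.1, 9.4, -17, -9, -2, -9.1, 9.4, -21, -12, -2, -9.1, 9.4, -25, -15, -2, -9.1, 9.4, -29, -18, -2, -9.1, 9.4, -32.5, -21.5, -2, -9.1, 9.4, -32.5, -21.5, -2, -9.1, 9.4]
}}

```text
time_s: 1.1
eef_pos: [0.4527, 0.299, 0.2254]
ee_rot: [[-0.983, 0.184, 0.0], [0.184, 0.983, -0.001], [-0.001, -0.001, -1.0]]
force: [0.8, 0.8, 0.3]
grip_width: 0.0941
```

Run:
```python
from h import *
snap('wrist','w1')
cv2.imwrite('pics/w1z.png',cv2.resize(cv2.imread('pics/w1.png'),None,fx=1.5,fy=1.5))
```

```text
(no output)
```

View pics/w1z.png

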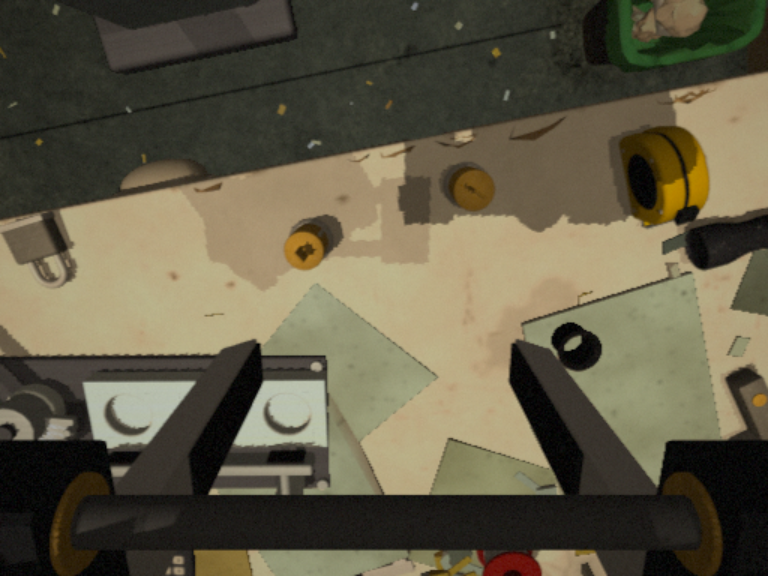

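Run:
```python
from h import *
im=cv2.imread('pics/w1.png')
def crop(x,y,s=45): return cv2.resize(im[y-s:y+s,x-s:x+s],(380,380),interpolation=cv2.INTER_CUBIC)
cv2.imwrite('pics/w1c.png',np.hstack([crop(203,165,25),crop(315,125,25)]))
cv2.imwrite('pics/w1d.png',cv2.resize(im[235:325,45:225],(800,400),interpolation=cv2.INTER_CUBIC))
```

```text
(no output)
```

View pics/w1c.png

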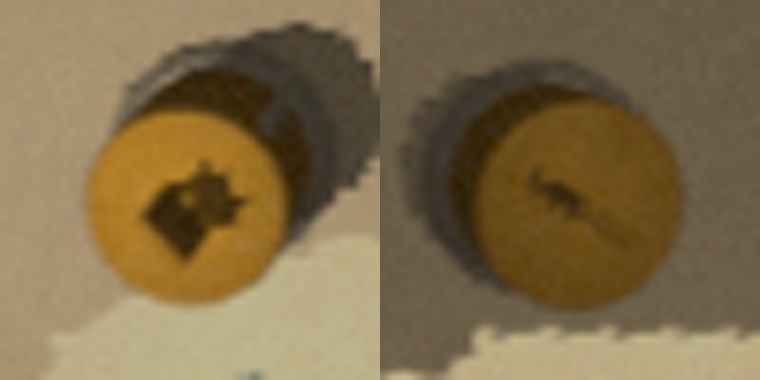

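View pics/w1d.png

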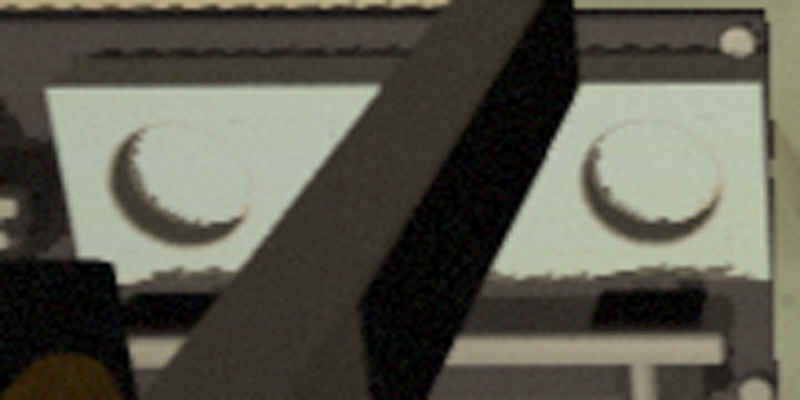

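Run:
```python
from h import *
def T(x,y): return ('top0',110+(x+.5)/2.75-.5,140+(y+.5)/2.75-.5)
for n,w,t in [('B',(202.4,166.7),('top0',244.7,240.6)),('A',(315.9,126.4),('top0',191.2,249.6)),('w0',(191.4,275.3),T(424,129)),('w2',(85.5,276),T(571,153))]:
    X,r=tri([('w1',*w),t]); h=.042 if n in'AB' else .026
    print(n,'tri',X.round(4),np.round(r,4),'wplane',plane('w1',*w,h).round(4),'tplane',plane(*t,h).round(4))
```

```text
B tri [0.4407 0.2405 0.0384] [0.0002 0.0002] wplane [0.4402 0.2412 0.042 ] tplane [0.4401 0.2404 0.042 ]
A tri [0.4213 0.3682 0.0329] [0.0003 0.0003] wplane [0.42   0.3672 0.042 ] tplane [0.4204 0.3667 0.042 ]
w0 tri [0.5763 0.1923 0.0233] [0.0001 0.0001] wplane [0.5749 0.1932 0.026 ] tplane [0.5755 0.1923 0.026 ]
w2 tri [0.5534 0.0606 0.0214] [0.0006 0.0006] wplane [0.5518 0.0639 0.026 ] tplane [0.5518 0.061  0.026 ]
```

Request:
{"op": "jog_arm", "data": {
  "deltas": [0.2, -3, 3, 0, 7, 0.2, -5.9, 7, 0, 7, 0.2, -5.9, 11, 0, 7, 0.2, -5.9, 14, 0, 7, 0.2, -5.9, 14, 0, 7, 0.2, -5.9, 14, 0, 7]
}}

```text
time_s: 1.75
eef_pos: [0.4379, 0.2464, 0.0859]
ee_rot: [[-0.984, 0.176, -0.0], [0.176, 0.984, 0.0], [0.0, 0.0, -1.0]]
force: [0.4, -0.5, -1.2]
grip_width: 0.0699
```

Run:
```python
from h import *
s=manip.read_state();print(s['eef_pos'])
snap('wrist','w2')
cv2.imwrite('pics/w2z.png',cv2.resize(cv2.imread('pics/w2.png'),None,fx=1.5,fy=1.5))
print(proj('w2',[.440,.241,.042]))
```

```text
[0.43788393 0.24638443 0.0859107 ]
(np.float64(249.99093194662913), np.float64(217.84220771500495))
```

View pics/w2z.png

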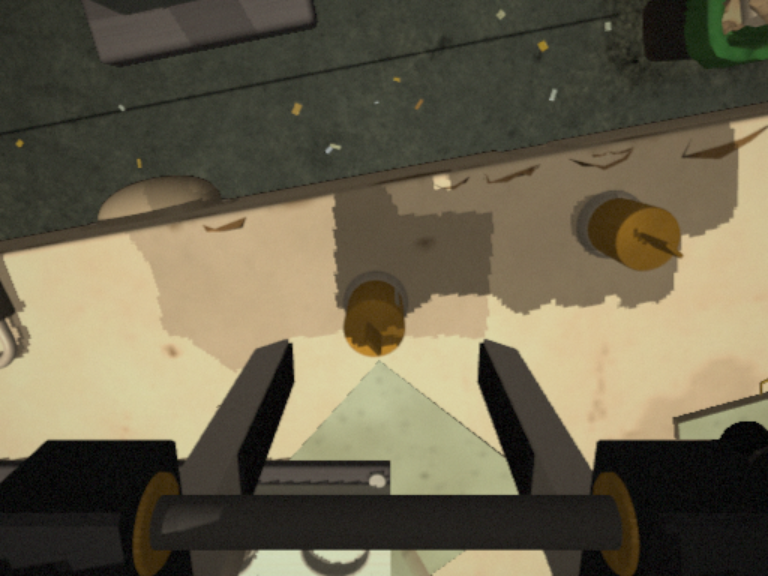

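Request:
{"op": "jog_arm", "data": {
  "deltas": [-0.3, -0.5, 1, 0, 7, -0.3, -0.5, 4, 0, 6, -0.3, -0.5, 6.8, 0, 6, -0.3, -0.5, 6.8, 0, 6, -0.3, -0.5, 6.8, 0, 6]
}}

```text
time_s: 2.3
eef_pos: [0.4408, 0.2401, 0.0183]
ee_rot: [[-0.984, 0.177, 0.001], [0.177, 0.984, 0.0], [-0.001, 0.0, -1.0]]
force: [0.1, 0.2, 0.1]
grip_width: 0.0602
```

Run:
```python
from h import *
s=manip.read_state();print(s['eef_pos'],s['grip_width'])
snap('wrist','w3')
cv2.imwrite('pics/w3z.png',cv2.resize(cv2.imread('pics/w3.png'),None,fx=1.5,fy=1.5))
print(proj('w3',[.440,.241,.042]))
```

```text
[0.44080605 0.24010412 0.01827716] 0.06015152791857404
(np.float64(258.6827874010928), np.float64(259.3621350420688))
```

View pics/w3z.png

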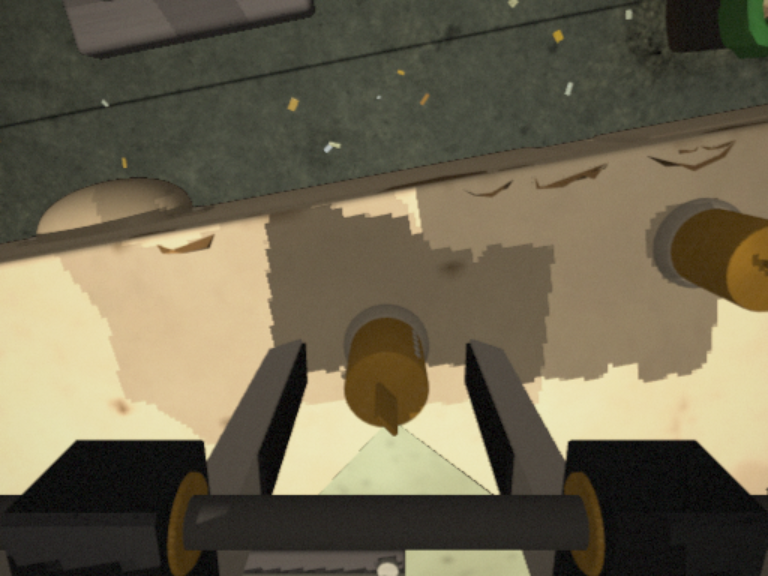

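Request:
{"op": "jog_arm", "data": {
  "deltas": [0, 0, 0, 0, 2.5, 0, 0, 0, 0, 2.5, 0, 0, 0, 0, 2.5, 0, 0, 0, 0, 2.5, 0, 0, 0, 0, 2.5],
  "force": 25
}}

```text
time_s: 2.85
eef_pos: [0.4404, 0.2401, 0.0178]
ee_rot: [[-0.984, 0.177, 0.001], [0.177, 0.984, 0.0], [-0.0, 0.0, -1.0]]
force: [0.0, -0.3, 2.1]
grip_width: 0.0285
```

Request:
{"op": "jog_arm", "data": {
  "deltas": [0, 0, -2, 0, 2.5, 0, 0, -5, 0, 2.5, 0, 0, -9, 0, 2.5, 0, 0, -10, 0, 2.5, 0, 0, -10, 0, 2.5]
}}

```text
time_s: 3.35
eef_pos: [0.4412, 0.2403, 0.1188]
ee_rot: [[-0.984, 0.177, 0.003], [0.177, 0.984, 0.001], [-0.003, 0.001, -1.0]]
force: [-0.3, -0.7, -1.6]
grip_width: 0.0287
```

Run:
```python
from h import *
s=manip.read_state();print(s['eef_pos'],s['grip_width'])
snap('wrist','w4')
cv2.imwrite('pics/w4z.png',cv2.resize(cv2.imread('pics/w4.png')[180:340,150:360],None,fx=3.8,fy=3.7,interpolation=cv2.INTER_CUBIC))
```

```text
[0.44121283 0.24032256 0.11879618] 0.028693387731492777
```

View pics/w4z.png

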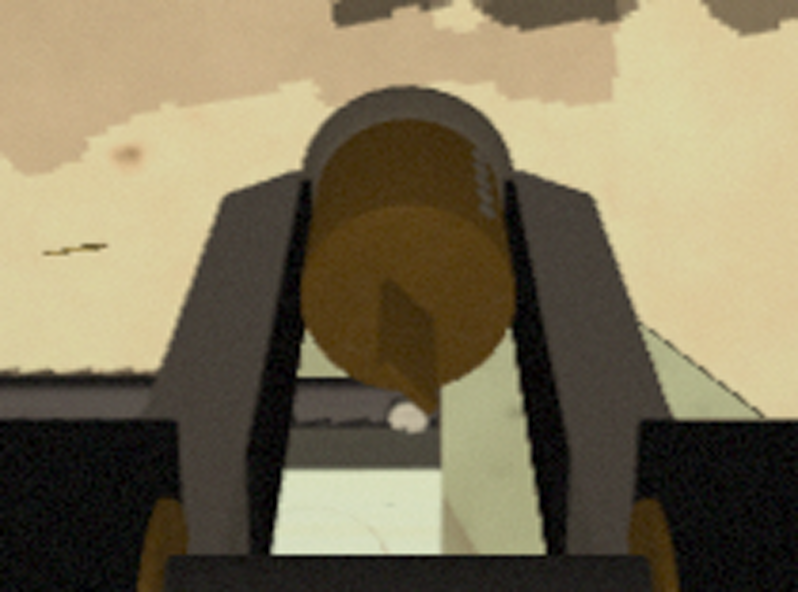

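Run:
```python
from h import *
p=plane('w4',257.1,260.4,.1188+.024);print(p, p-[.4412,.2403,.1428])
p=plane('w3',386/1.5-.2,388/1.5,.042);print(p)
print(proj('w4',[.4412,.2403,.1428]))
```

```text
[0.44062287 0.24034561 0.1428    ] [-5.77133625e-04  4.56086481e-05  2.77555756e-17]
[0.43948247 0.24030504 0.042     ]
(np.float64(257.2141841310573), np.float64(261.43417489581344))
```

Request:
{"op": "jog_arm", "data": {
  "deltas": [-2, -1, -3, 0, 2.5, -5, -3, -6, 0, 2.5, -9, -5.5, -6, 0, 2.5, -13, -8, -6, 0, 2.5, -14, -8.6, -6, 0, 2.5, -14, -8.6, -6, 0, 2.5, -14, -8.6, -6, 0, 2.5, -14, -8.6, -6, 0, 2.5]
}}

```text
time_s: 4.2
eef_pos: [0.5612, 0.1317, 0.1763]
ee_rot: [[-0.984, 0.176, -0.002], [0.176, 0.984, 0.0], [0.002, -0.0, -1.0]]
force: [-0.7, -0.2, -1.0]
grip_width: 0.0286
```

Run:
```python
from h import *
s=manip.read_state();print(s['eef_pos'],s['grip_width'],np.round(s['joint_velocities'],3))
snap('wrist','w5');snap('top','top5')
a=cv2.imread('pics/w5.png'); cv2.imwrite('pics/w5z.png',cv2.resize(a,None,fx=1.5,fy=1.5))
cv2.imwrite('pics/w5a.png',np.hstack([cv2.resize(a[140:230,120:210],(395,395),interpolation=cv2.INTER_CUBIC),cv2.resize(a[140:230,310:400],(395,395),interpolation=cv2.INTER_CUBIC)]))
```

```text
[0.56117089 0.13170461 0.17628521] 0.028579759720733955 [ 0.003 -0.01  -0.006 -0.001 -0.001 -0.001]
```

View pics/w5z.png

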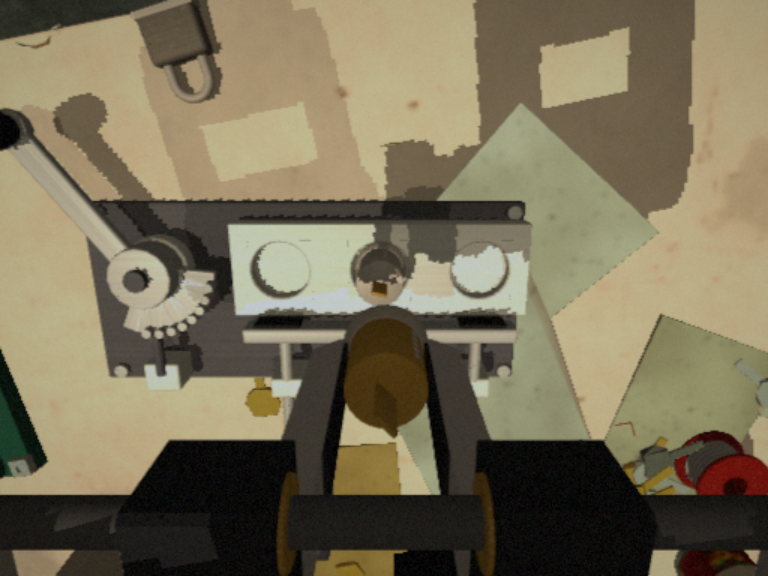

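View pics/w5a.png

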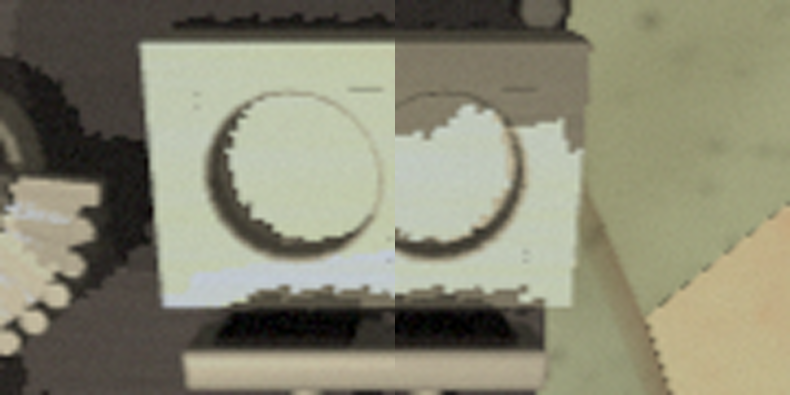

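Run:
```python
from h import *
a=plane('w5',186.6,179.4,.026);b=plane('w5',319.1,179.3,.026);print(a,b,np.linalg.norm(a-b),np.degrees(np.arctan2((b-a)[0],(b-a)[1])))
im=cv2.imread('pics/w5.png');cv2.imwrite('pics/w5b.png',cv2.resize(im[140:230,275:365],(600,600),interpolation=cv2.INTER_CUBIC))
# triangulate height from w1/w5
for n,p,q in [('w2',(85.5,276),(186.6,179.4)),('w0',(191.4,275.3),(319.1,179.3))]:
    X,r=tri([('w1',*p),('w5',*q)]);print(n,X.round(4),np.round(r,4))
# offsets of held cylinder
print(proj('w5',np.array([.5612,.1317,.1763+.024])))
```

```text
[0.55213485 0.06250575 0.026     ] [0.57503559 0.19151501 0.026     ] 0.1310260716244311 10.065856123373518
w2 [0.5529 0.0619 0.0232] [0.0002 0.0002]
w0 [0.5762 0.1921 0.0229] [0.0003 0.0003]
(np.float64(257.18179637832617), np.float64(261.2729098143067))
```

View pics/w5b.png

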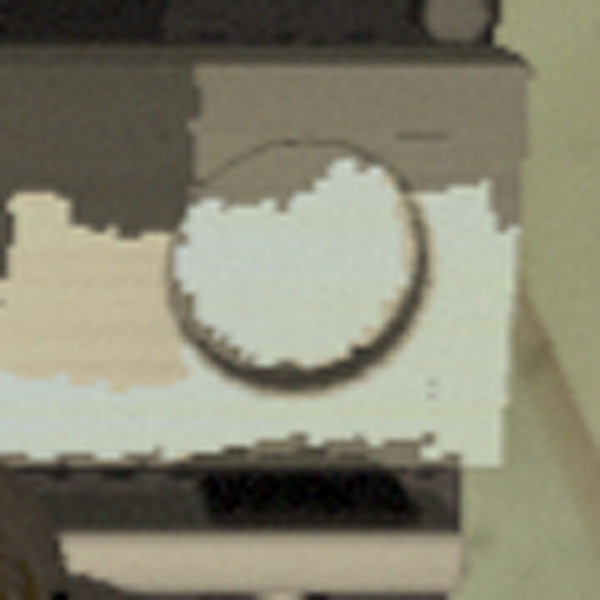

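Request:
{"op": "jog_arm", "data": {
  "deltas": [-0.2, -3, 0, 0, 2.5, -0.4, -6, 2, 0, 2.5, -0.4, -7, 5, 0, 2.5, -0.4, -7, 9, 0, 2.5, -0.4, -7, 12, 0, 2.5, -0.4, -7, 12, 0, 2.5, -0.4, -7, 12, 0, 2.5, -0.4, -7, 12, 0, 2.5]
}}

```text
time_s: 5.1
eef_pos: [0.5559, 0.0612, 0.0598]
ee_rot: [[-0.984, 0.176, 0.004], [0.176, 0.984, -0.0], [-0.004, 0.0, -1.0]]
force: [-0.1, 0.1, -1.1]
grip_width: 0.0282
```

Run:
```python
from h import *
s=manip.read_state();print(s['eef_pos'],s['grip_width'],s['force'])
R=np.array(s['ee_rot']);print((R.T@(np.array([.5526,.062,.034])-s['eef_pos'])*100).round(2))
snap('wrist','w6');snap('side','side6')
a=cv2.imread('pics/w6.png')[150:300,170:350]
b=cv2.imread('pics/side6.png')[170:290,230:374]
cv2.imwrite('pics/w6z.png',np.hstack([cv2.resize(a,(480,400),interpolation=cv2.INTER_CUBIC)[:, :400],cv2.resize(b,(400,400),interpolation=cv2.INTER_CUBIC)]))
```

```text
[0.5559345  0.06123318 0.05984443] 0.028206176055140225 [-0.11697465  0.08117958 -1.10164345]
[0.35 0.02 2.58]
```

View pics/w6z.png

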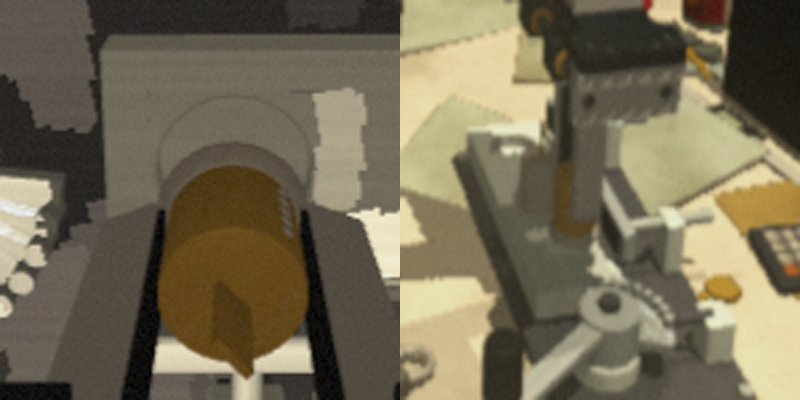

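Request:
{"op": "jog_arm", "data": {
  "deltas": [0.3, 0, 0.5, 0, 2.5, 0.3, 0, 1.0, 0, 2.5, 0.3, 0, 1.0, 0, 2.5, 0.3, 0, 1.0, 0, 2.5]
}}

```text
time_s: 5.6
eef_pos: [0.5511, 0.0615, 0.0472]
ee_rot: [[-0.984, 0.177, -0.001], [0.177, 0.984, 0.0], [0.001, -0.0, -1.0]]
force: [0.3, 0.5, -1.2]
grip_width: 0.0285
```

Run:
```python
from h import *
s=manip.read_state();print(s['eef_pos'],s['grip_width'],s['force'])
R=np.array(s['ee_rot']);print((R.T@(np.array([.5526,.062,.034])-s['eef_pos'])*100).round(2))
snap('wrist','w7')
a=cv2.imread('pics/w7.png')[150:300,180:330]
cv2.imwrite('pics/w7z.png',cv2.resize(a,(600,600),interpolation=cv2.INTER_CUBIC))
p=np.array(s['eef_pos']);print(proj('w7',[.5521,.062,.026]),proj('w7',p-[0.0005,0,.018]),proj('w7',p+[-.0005,0,.024]))
```

```text
[0.55107051 0.06151371 0.04718658] 0.028494330372377114 [ 0.29477573  0.45552385 -1.24717693]
[-0.14  0.08  1.32]
(np.float64(258.1898824723874), np.float64(227.8293088642269)) (np.float64(256.99588214459186), np.float64(227.70804972227327)) (np.float64(257.0108170408013), np.float64(260.396802822661))
```

View pics/w7z.png

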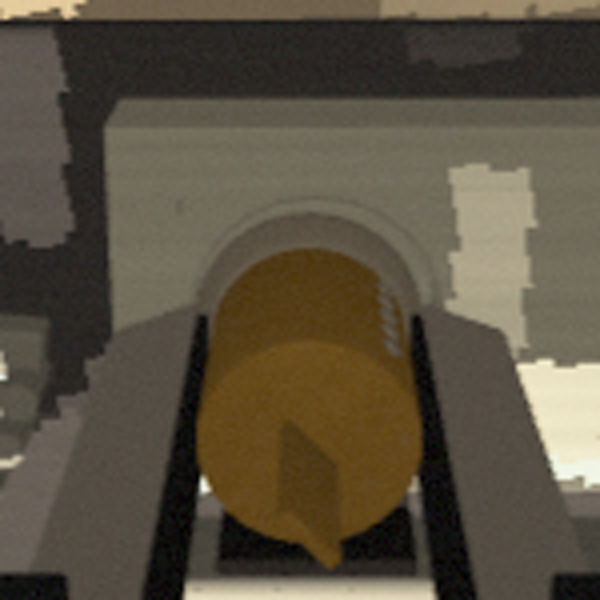

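Run:
```python
from h import *
x=np.array([.9845,-.1752,0]);y=np.array([.1752,.9845,0]);W=np.array([.5521,.062,.026])
for d in (-x,): print('rim near',proj('w7',W+d*.01925))
print('rim at +-y',proj('w7',W+y*.01925*.94-x*.01925*.34),proj('w7',W-y*.01925*.94-x*.01925*.34))
p=np.array([.5506,.0615,.0472]);print('flange near',proj('w7',p-[0,0,.010]-x*.0175), proj('w7',p-[0,0,.018]-x*.0175))
```

```text
rim near (np.float64(258.1624904601193), np.float64(198.6206430259064))
rim at +-y (np.float64(287.28597506276094), np.float64(218.01479777110669)) (np.float64(229.07886938524234), np.float64(218.11824207633651))
flange near (np.float64(256.92801701177564), np.float64(205.16295475594217)) (np.float64(256.92816598003736), np.float64(200.82930443809803))
```

Request:
{"op": "jog_arm", "data": {
  "deltas": [-0.1, 0.1, 0, 0, 2.5, -0.1, 0.1, 0.3, 0, 2.5, -0.1, 0.1, 0.7, 0, 2.5, -0.1, 0.1, 0.7, 0, 2.5, -0.1, 0.1, 0.7, 0, 2.5]
}}

```text
time_s: 6.15
eef_pos: [0.5522, 0.0623, 0.0401]
ee_rot: [[-0.984, 0.177, -0.001], [0.177, 0.984, 0.0], [0.001, -0.0, -1.0]]
force: [0.3, 0.5, -2.0]
grip_width: 0.0286
```

Run:
```python
from h import *
s=manip.read_state();print(s['eef_pos'],s['grip_width'],s['force'],s['moment'])
snap('wrist','w8')
a=cv2.imread('pics/w8.png')[150:300,180:330]
cv2.imwrite('pics/w8z.png',cv2.resize(a,(600,600),interpolation=cv2.INTER_CUBIC))
```

```text
[0.55223723 0.06232332 0.0401438 ] 0.028637339930956313 [ 0.29904216  0.45484725 -1.96917416] [-0.02407482 -0.01373864 -0.01121313]
```

View pics/w8z.png

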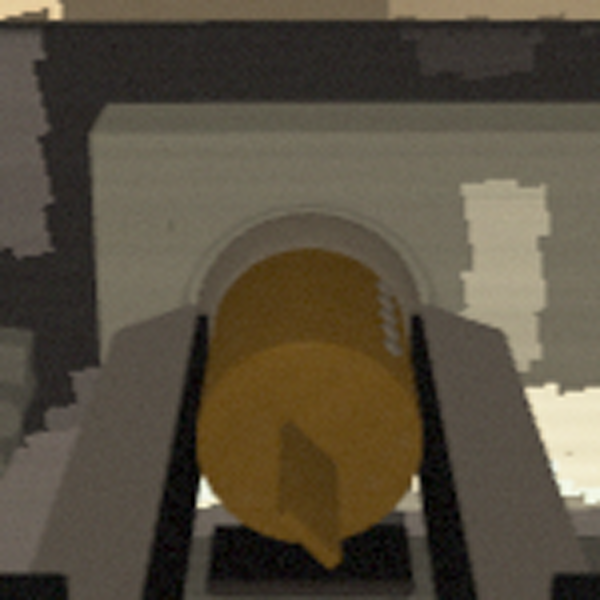

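Request:
{"op": "jog_arm", "data": {
  "deltas": [0, 0, 0.3, 0, 2.5, 0, 0, 0.6, 0, 2.5, 0, 0, 0.6, 0, 2.5, 0, 0, 0.6, 0, 2.5]
}}

```text
time_s: 6.6
eef_pos: [0.5524, 0.0623, 0.0343]
ee_rot: [[-0.984, 0.177, -0.0], [0.177, 0.984, 0.0], [0.0, -0.0, -1.0]]
force: [0.2, -0.2, -1.6]
grip_width: 0.0286
```

Request:
{"op": "jog_arm", "data": {
  "deltas": [0, 0, 0.03, 0, 2.5, 0, 0, 0.03, 0, 4.5, 0, 0, 0.03, 0, 4.5, 0, 0, 0.03, 0, 4.5, 0, 0, 0.03, 0, 4.5]
}}

```text
time_s: 7.1
eef_pos: [0.5526, 0.0623, 0.0343]
ee_rot: [[-0.984, 0.177, 0.0], [0.177, 0.984, -0.0], [-0.0, 0.0, -1.0]]
force: [-0.9, -0.4, 0.3]
grip_width: 0.0449
```

Request:
{"op": "jog_arm", "data": {
  "deltas": [0, 0, -1, 0, 4.5, 0, 0, -4, 0, 4.5, 0, 0, -8, 0, 4.5, 0, 3, -12, 0, 4.5, 0, 7, -14, 0, 4.5, 0, 7, -14, 0, 4.5, 0, 7, -14, 0, 4.5]
}}

```text
time_s: 7.8
eef_pos: [0.565, 0.1317, 0.175]
ee_rot: [[-0.984, 0.175, 0.001], [0.175, 0.984, -0.0], [-0.001, -0.0, -1.0]]
force: [0.1, 0.2, 0.4]
grip_width: 0.0449
```

Run:
```python
from h import *
s=manip.read_state();print(s['eef_pos'],s['grip_width'],s['force'])
snap('wrist','w9')
a=cv2.imread('pics/w9.png')
cv2.imwrite('pics/w9z.png',cv2.resize(a,(768,576)))
for X in ([.5523,.0622,.058],[.5637,.127,.058],[.5753,.192,.026],[.44,-.067,.088],[.421,.367,.042]): print(proj('w9',X))
```

```text
[0.56501228 0.13167507 0.17502772] 0.04486918521627373 [0.08413016 0.23282748 0.40562774]
(np.float64(177.97879835707275), np.float64(184.48571643960432))
(np.float64(251.6618224681754), np.float64(184.3281778036301))
(np.float64(319.3859679841019), np.float64(175.53735282507392))
(np.float64(-38.37567866802726), np.float64(80.56561731524592))
(np.float64(520.040670667471), np.float64(-45.17349301711778))
```

View pics/w9z.png

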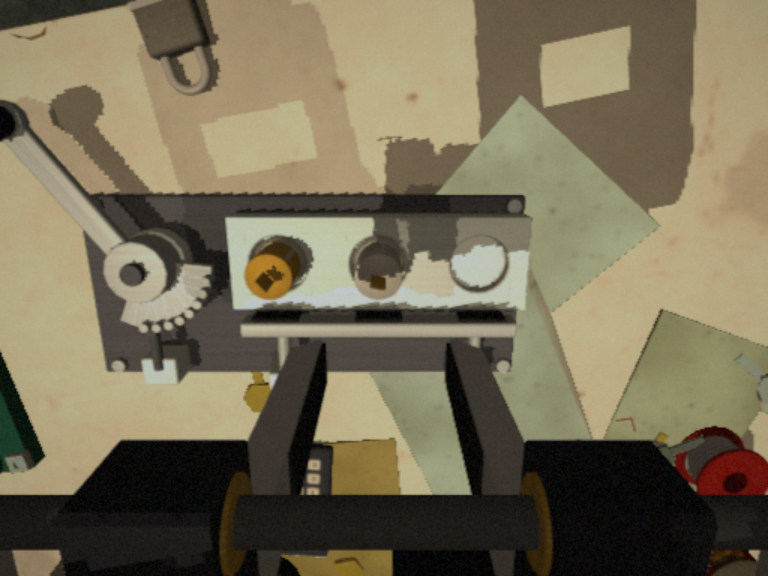

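Request:
{"op": "jog_arm", "data": {
  "deltas": [2, 2, 0, 0, 6, 5, 5, 0, 0, 6, 8.5, 8.5, 0, 0, 6, 12, 12, 2, 0, 6, 15, 16, 4, 0, 6, 18, 19, 7, 0, 6, 18.4, 20.6, 8.5, 0, 6, 18.4, 20.6, 8.5, 0, 6, 18.4, 20.6, 8.5, 0, 6, 18.4, 20.6, 8.5, 0, 6]
}}

```text
time_s: 8.85
eef_pos: [0.4214, 0.3654, 0.0899]
ee_rot: [[-0.984, 0.179, 0.001], [0.179, 0.984, 0.0], [-0.001, 0.0, -1.0]]
force: [0.6, 1.2, 0.8]
grip_width: 0.0603
```

Run:
```python
from h import *
s=manip.read_state();print(s['eef_pos'],s['grip_width'])
R=np.array(s['ee_rot']);print((R.T@(np.array([.4203,.3668,.018])-s['eef_pos'])*100).round(2))
snap('wrist','w10')
a=cv2.imread('pics/w10.png');cv2.imwrite('pics/w10z.png',cv2.resize(a,(768,576)))
print(proj('w10',[.4203,.3668,.042]))
```

```text
[0.42140998 0.36542795 0.08985249] 0.060266464208833234
[0.14 0.11 7.19]
(np.float64(258.7349864161128), np.float64(209.88693216938816))
```

View pics/w10z.png

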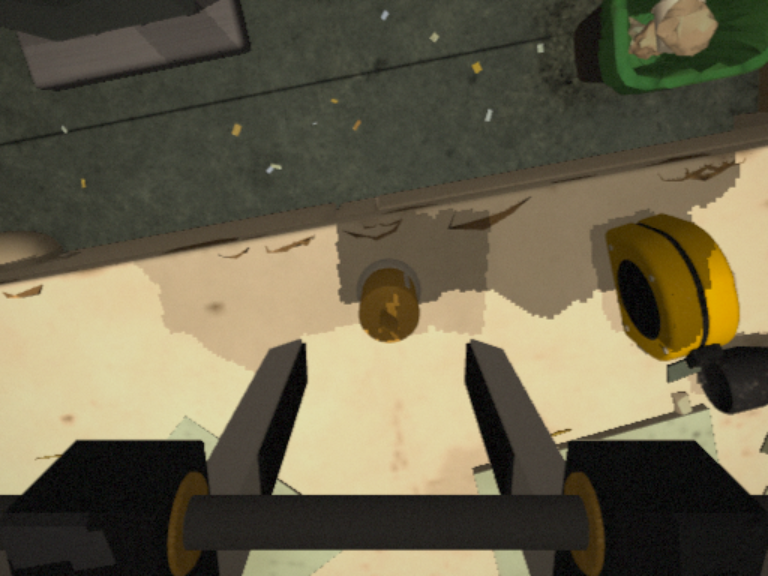

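Request:
{"op": "jog_arm", "data": {
  "deltas": [0.2, 0.15, 2, 0, 6, 0.2, 0.15, 5, 0, 6, 0.2, 0.15, 7.2, 0, 6, 0.2, 0.15, 7.2, 0, 6, 0.2, 0.15, 7.2, 0, 2.5, 0.2, 0.15, 7.2, 0, 2.5, 0.2, 0.15, 7.2, 0, 2.5, 0.2, 0.15, 7.2, 0, 2.5, 0.2, 0.15, 7.2, 0, 2.5]
}}

```text
time_s: 9.8
eef_pos: [0.4191, 0.3686, 0.0182]
ee_rot: [[-0.984, 0.177, 0.001], [0.177, 0.984, 0.0], [-0.001, 0.001, -1.0]]
force: [-0.9, -2.0, 4.6]
grip_width: 0.0284
```

Request:
{"op": "jog_arm", "data": {
  "deltas": [0, 0, -2, 0, 2.5, 0, 0, -5, 0, 2.5, 0, 0, -9, 0, 2.5, 0, 0, -10, 0, 2.5, 0, 0, -10, 0, 2.5, 0, 0, -10, 0, 2.5]
}}

```text
time_s: 10.4
eef_pos: [0.4175, 0.3678, 0.1155]
ee_rot: [[-0.984, 0.177, -0.002], [0.177, 0.984, -0.001], [0.002, -0.002, -1.0]]
force: [-0.7, 0.5, -1.6]
grip_width: 0.0285
```

Run:
```python
from h import *
s=manip.read_state();print(s['eef_pos'],s['grip_width'])
R=np.array(s['ee_rot']);print((R.T@(np.array([.5758,.1925,.055])-s['eef_pos'])*100).round(2))
snap('wrist','w11')
a=cv2.imread('pics/w11.png')[150:300,180:330]
cv2.imwrite('pics/w11z.png',cv2.resize(a,(600,600),interpolation=cv2.INTER_CUBIC))
p=np.array(s['eef_pos']);print(proj('w11',p+[0,0,.024]))
```

```text
[0.4175486  0.36782422 0.11549885] 0.02847844192109286
[-18.69 -14.44   6.04]
(np.float64(257.11401151056623), np.float64(261.2214755654686))
```

View pics/w11z.png

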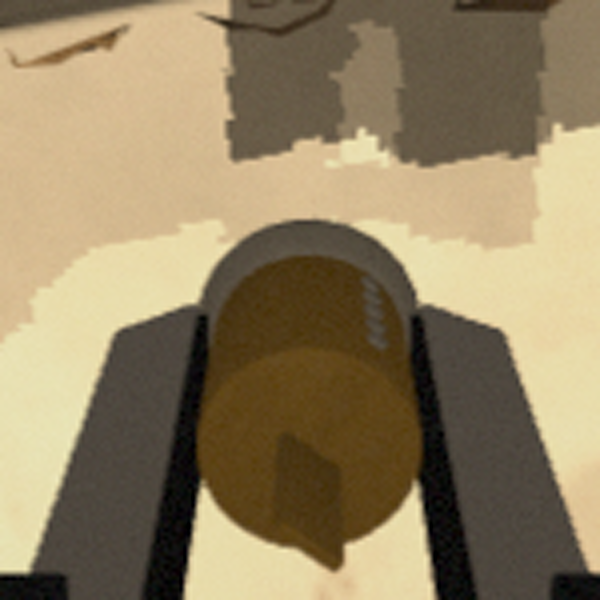

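Request:
{"op": "jog_arm", "data": {
  "deltas": [-2, -1.5, 0, 0, 2.5, -5, -4, 0, 0, 2.5, -9, -7, 0, 0, 2.5, -13, -10, 0, 0, 2.5, -16.5, -13, 1, 0, 2.5, -18.6, -14.5, 3, 0, 2.5, -18.6, -14.5, 5.5, 0, 2.5, -18.6, -14.5, 5.5, 0, 2.5, -18.6, -14.5, 5.5, 0, 2.5, -18.6, -14.5, 5.5, 0, 2.5]
}}

```text
time_s: 11.45
eef_pos: [0.576, 0.1933, 0.0627]
ee_rot: [[-0.984, 0.176, 0.001], [0.176, 0.984, 0.0], [-0.001, 0.0, -1.0]]
force: [1.0, 0.6, -0.1]
grip_width: 0.0285
```

```bash
cat > g.py <<'E'
from h import *
import sys
fn=sys.argv[1];tgt=np.array([float(v) for v in sys.argv[2:5]])
s=manip.read_state();print(np.round(s['eef_pos'],4),s['grip_width'],np.round(s['force'],1))
R=np.array(s['ee_rot']);print('delta',(R.T@(tgt-s['eef_pos'])*100).round(2))
snap('wrist',fn)
a=cv2.imread('pics/%s.png'%fn)[150:300,180:330]
cv2.imwrite('pics/%sz.png'%fn,cv2.resize(a,(600,600),interpolation=cv2.INTER_CUBIC))
E
python3 g.py w12 .575 .1923 .047
```

```text
[0.576  0.1933 0.0627] 0.028504102078897395 [ 1.   0.6 -0.1]
delta [ 0.08 -0.12  1.57]
```

View pics/w12z.png

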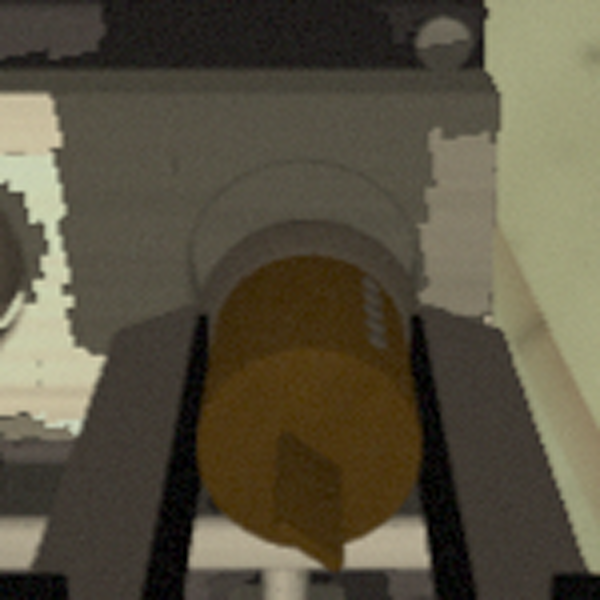

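Request:
{"op": "jog_arm", "data": {
  "deltas": [0.1, -0.1, 0.5, 0, 2.5, 0.1, -0.1, 1.6, 0, 2.5, 0.1, -0.1, 1.6, 0, 2.5, 0.1, -0.1, 1.6, 0, 2.5, 0.1, -0.1, 1.6, 0, 2.5]
}}

```text
time_s: 12.0
eef_pos: [0.5748, 0.1919, 0.0462]
ee_rot: [[-0.984, 0.177, 0.0], [0.177, 0.984, -0.0], [-0.0, -0.0, -1.0]]
force: [-0.0, -0.1, -1.1]
grip_width: 0.0286
```

```bash
python3 g.py w13 .575 .1923 .040
```

```text
[0.5748 0.1919 0.0462] 0.02856664214226746 [-0.  -0.1 -1.1]
delta [-0.01  0.04  0.62]
```

View pics/w13z.png

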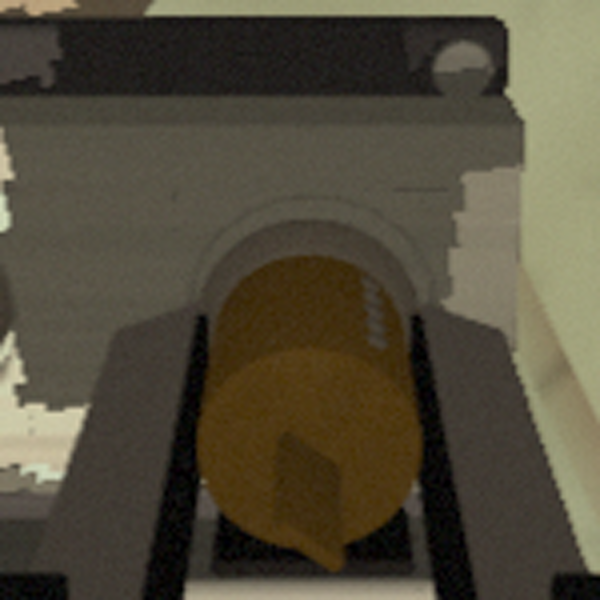

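Request:
{"op": "jog_arm", "data": {
  "deltas": [0, 0.06, 0, 0, 2.5, 0, 0.06, 0.3, 0, 2.5, 0, 0.06, 0.6, 0, 2.5, 0, 0.06, 0.6, 0, 2.5, 0, 0.06, 0.6, 0, 2.5]
}}

```text
time_s: 12.55
eef_pos: [0.5747, 0.1925, 0.0399]
ee_rot: [[-0.984, 0.177, -0.0], [0.177, 0.984, -0.0], [0.0, -0.0, -1.0]]
force: [-0.1, 0.4, -1.1]
grip_width: 0.0284
```

```bash
python3 g.py w14 .575 .1925 .034
```

```text
[0.5747 0.1925 0.0399] 0.028371357741656483 [-0.1  0.4 -1.1]
delta [-0.03  0.01  0.59]
```

View pics/w14z.png

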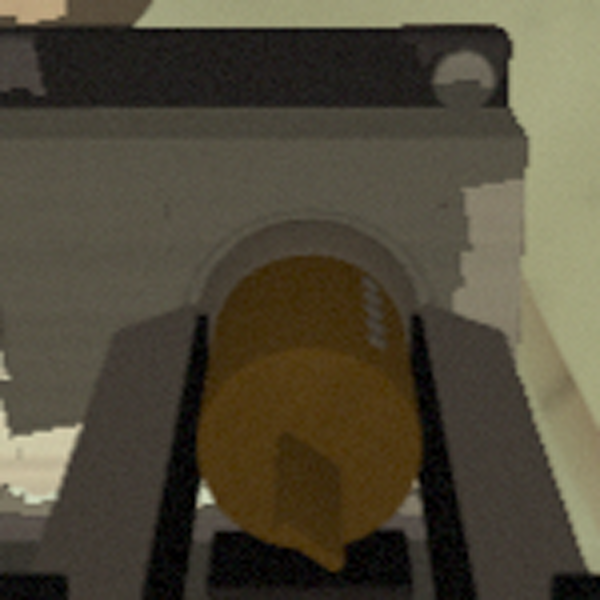

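Concentric in the well mouth with no load (rim centre ≈(310, 213) in the crop, flange the same). Lowering and releasing.

Request:
{"op": "jog_arm", "data": {
  "deltas": [-0.03, 0, 0.3, 0, 2.5, -0.03, 0, 0.6, 0, 2.5, -0.03, 0, 0.6, 0, 2.5, -0.03, 0, 0.6, 0, 2.5]
}}

```text
time_s: 13.0
eef_pos: [0.5751, 0.1924, 0.034]
ee_rot: [[-0.984, 0.177, -0.0], [0.177, 0.984, -0.0], [0.0, -0.0, -1.0]]
force: [0.3, 0.1, -1.2]
grip_width: 0.0282
```

Request:
{"op": "jog_arm", "data": {
  "deltas": [0, 0, 0, 0, 4.5, 0, 0, 0, 0, 4.5, 0, 0, 0, 0, 4.5, 0, 0, -1, 0, 4.5, 0, 0, -4, 0, 4.5, 0, 0, -8, 0, 4.5, 0, -3, -12, 0, 4.5, 0, -7, -14, 0, 4.5, 0, -11, -14, 0, 4.5, 0, -11, -14, 0, 4.5, 0, -11, -14, 0, 4.5, 0, -11, -14, 0, 4.5]
}}

```text
time_s: 14.2
eef_pos: [0.5557, 0.0849, 0.1742]
ee_rot: [[-0.984, 0.176, -0.0], [0.176, 0.984, 0.0], [0.0, 0.0, -1.0]]
force: [0.3, 0.5, 0.3]
grip_width: 0.0449
```

Run:
```python
from h import *
s=manip.read_state();print(s['eef_pos'],s['grip_width'],s['force'])
snap('wrist','w15')
a=cv2.imread('pics/w15.png')
cv2.imwrite('pics/w15z.png',cv2.resize(a,(768,576)))
for X in ([.5521,.062,.058],[.5637,.127,.058],[.5753,.192,.058],[.44,-.067,.088]): print(np.array(proj('w15',X))*1.5)
```

```text
[0.5556518  0.0849239  0.17421343] 0.04494609165784041 [0.25412118 0.53872431 0.32186442]
[346.52325431 278.79850534]
[457.61746259 278.71103568]
[568.71172931 278.62356597]
[ 38.86003267 123.60801317]
```

View pics/w15z.png

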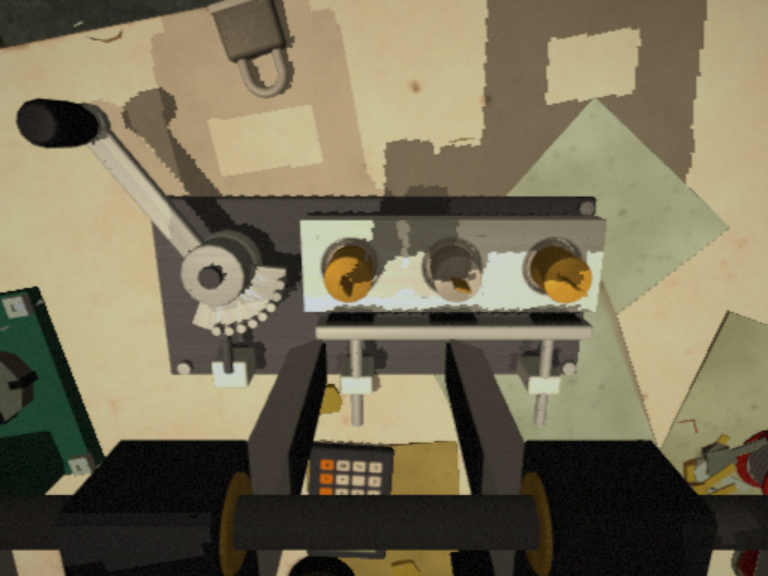

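Request:
{"op": "jog_arm", "data": {
  "deltas": [1, -3, 0, 0, 5, 3, -6.5, 0, 0, 5, 5, -10, 0, 0, 5, 7, -13.5, 2, 0, 5, 8.8, -17, 4, 0, 5, 8.8, -17.2, 5.4, 0, 5, 8.8, -17.2, 5.4, 0, 5, 8.8, -17.2, 5.4, 0, 5, 8.8, -17.2, 5.4, 0, 5]
}}

```text
time_s: 15.15
eef_pos: [0.4398, -0.069, 0.1211]
ee_rot: [[-0.985, 0.175, 0.001], [0.175, 0.985, -0.0], [-0.001, -0.0, -1.0]]
force: [0.5, 0.9, 0.4]
grip_width: 0.0501
```

Run:
```python
from h import *
s=manip.read_state();print(s['eef_pos'],s['grip_width'],s['force'])
R=np.array(s['ee_rot']);print((R.T@(np.array([.4384,-.0688,.060])-s['eef_pos'])*100).round(2))
snap('wrist','w16')
a=cv2.imread('pics/w16.png')
cv2.imwrite('pics/w16z.png',cv2.resize(a,(768,576)))
for X in ([.4384,-.0688,.088],[.5374,-.0207,.06]): print(np.array(proj('w16',X))*1.5)
```

```text
[ 0.43975298 -0.06897771  0.12114367] 0.050112045351340576 [0.48859476 0.8787405  0.44215421]
[ 0.15 -0.    6.11]
[385.56206902 326.15662712]
[505.26362938 461.47021972]
```

View pics/w16z.png

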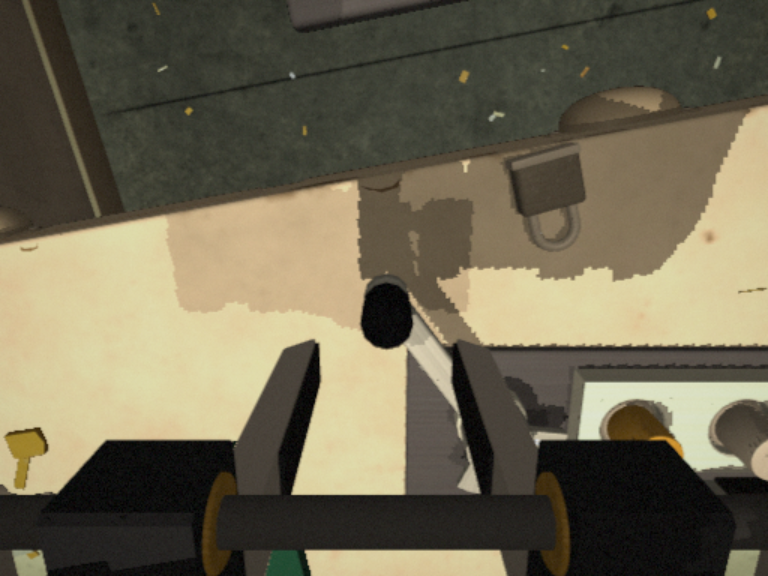

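Request:
{"op": "jog_arm", "data": {
  "deltas": [0.2, 0, 2, 0, 5, 0.2, 0, 5, 0, 5, 0.2, 0, 6.1, 0, 5, 0.2, 0, 6.1, 0, 5, 0.2, 0, 6.1, 0, 1.8, 0.2, 0, 6.1, 0, 1.8, 0.2, 0, 6.1, 0, 1.8, 0.2, 0, 6.1, 0, 1.8, 0.2, 0, 6.1, 0, 1.8],
  "force": 30
}}

```text
time_s: 16.1
eef_pos: [0.4375, -0.0685, 0.0601]
ee_rot: [[-0.984, 0.178, 0.002], [0.178, 0.984, 0.002], [-0.002, 0.002, -1.0]]
force: [1.2, 5.3, 3.8]
grip_width: 0.0235
```

Run:
```python
from h import *
s=manip.read_state();print(s['eef_pos'],s['grip_width'],s['force'],s['ee_rot'])
snap('wrist','w17')
a=cv2.imread('pics/w17.png')
cv2.imwrite('pics/w17z.png',cv2.resize(a,(768,576)))
# plan: arc rows
c=np.array([.5374,-.0207]);p=np.array(s['eef_pos'][:2]);v=p-c;print('r',np.linalg.norm(v),'ang',np.degrees(np.arctan2(v[1],v[0])))
R=np.array(s['ee_rot'])
for th in (0,.1,.209,.3,.419,.5,.6,.628,.65,.66):
    a=-th;w=c+.110*np.array([np.cos(a),np.sin(a)]) if 0 else c+.110/np.linalg.norm(v)*np.array([[np.cos(a),-np.sin(a)],[np.sin(a),np.cos(a)]])@v
    d=np.r_[w-p,0];print(th,(R.T@d*100).round(2),w.round(4))
```

```text
[ 0.43753014 -0.06848235  0.0600992 ] 0.02349049752849102 [1.23621367 5.29081021 3.756116  ] [[-0.98406816  0.17777928  0.00209198]
 [ 0.17778289  0.98406829  0.00168718]
 [-0.0017587   0.00203222 -0.99999639]]
r 0.11071197839556389 ang -154.4313943125949
0 [-0.06  0.04  0.  ] [ 0.4382 -0.0682]
0.1 [0.54 0.96 0.  ] [ 0.4339 -0.058 ]
0.209 [1.08 2.03 0.  ] [ 0.4305 -0.0466]
0.3 [1.45 2.97 0.  ] [ 0.4286 -0.0367]
0.419 [1.79 4.23 0.01] [ 0.4274 -0.0237]
0.5 [1.94 5.11 0.01] [ 0.4276 -0.0148]
0.6 [2.02 6.2  0.01] [ 0.4287 -0.0039]
0.628 [2.02 6.51 0.01] [ 0.4292 -0.0008]
0.65 [2.02 6.75 0.01] [0.4297 0.0016]
0.66 [2.01 6.86 0.01] [0.4299 0.0026]
```

View pics/w17z.png

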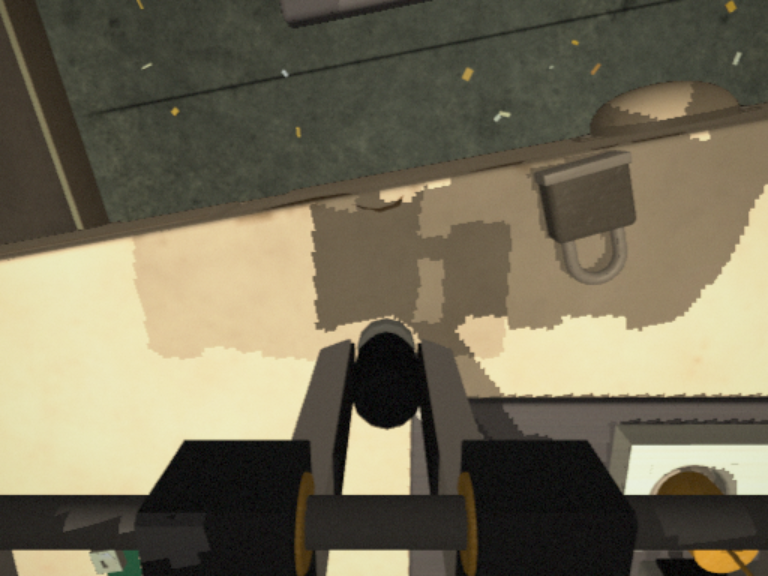

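Request:
{"op": "jog_arm", "data": {
  "deltas": [0.3, 0.5, 0, 0, 1.8, 0.55, 0.95, 0, 0, 1.8, 0.8, 1.5, 0, 0, 1.8, 1.1, 2, 0, 0, 1.8, 1.3, 2.5, 0, 0, 1.8, 1.45, 3, 0, 0, 1.8, 1.65, 3.6, 0, 0, 1.8, 1.8, 4.2, 0, 0, 1.8, 1.8, 4.2, 0, 0, 1.8, 1.8, 4.2, 0, 0, 1.8]
}}

```text
time_s: 17.15
eef_pos: [0.4265, -0.0247, 0.06]
ee_rot: [[-0.984, 0.176, 0.0], [0.176, 0.984, -0.001], [-0.0, -0.001, -1.0]]
force: [-3.3, -2.1, 6.9]
grip_width: 0.0237
```

```bash
cat > k.py <<'E'
from h import *
s=manip.read_state();print(np.round(s['eef_pos'],4),s['grip_width'],np.round(s['force'],1))
c=np.array([.5374,-.0207]);v=np.array(s['eef_pos'][:2])-c
print('r',np.linalg.norm(v),'theta', -np.radians(180-0)+0 if 0 else (0.628-(np.arctan2(.1752,-.9845)-np.arctan2(v[1],v[0]))*-1) )
a=np.arctan2(v[1],v[0])%(2*np.pi);a3=np.arctan2(.1752*1,-.9845)%(2*np.pi);print('theta',.628-(a-a3))
R=np.array(s['ee_rot'])
for th in (.5,.6,.628,.64):
    q=a3+(.628-th);w=c+.11*np.array([np.cos(q),np.sin(q)]);print(th,(R.T@np.r_[w-s['eef_pos'][:2],0]*100).round(2))
E
python3 k.py
```

```text
[ 0.4265 -0.0247  0.06  ] 0.023724673033389727 [-3.3 -2.1  6.9]
r 0.11093410519646617 theta 6.698942365270142
theta 0.4157570580905551
0.5 [ 0.07  0.93 -0.  ]
0.6 [ 0.15  2.03 -0.  ]
0.628 [ 0.16  2.34 -0.  ]
0.64 [ 0.16  2.47 -0.  ]
```

Request:
{"op": "jog_arm", "data": {
  "deltas": [0, 0.5, 0, 0, 1.8, 0.05, 1, 0, 0, 1.8, 0.1, 1.4, 0, 0, 1.8, 0.1, 1.8, 0, 0, 1.8, 0.1, 2.1, 0, 0, 1.8, 0.1, 2.3, 0, 0, 1.8, 0.1, 2.3, 0, 0, 1.8, 0.1, 2.3, 0, 0, 1.8]
}}

```text
time_s: 17.95
eef_pos: [0.4281, -0.0016, 0.0598]
ee_rot: [[-0.984, 0.176, -0.004], [0.176, 0.984, -0.0], [0.004, -0.001, -1.0]]
force: [-8.1, -0.7, 11.7]
grip_width: 0.0233
```

```bash
python3 k.py
python3 - <<'E'
from h import *
for n in('wrist','top','side'): snap(n,n+'_e')
a=cv2.imread('pics/wrist_e.png');cv2.imwrite('pics/e1.png',cv2.resize(a,(768,576)))
b=cv2.imread('pics/top_e.png')[140:270,200:400];cv2.imwrite('pics/e2.png',cv2.resize(b,None,fx=4,fy=4,interpolation=cv2.INTER_CUBIC))
E
```

```text
[ 0.4281 -0.0016  0.0598] 0.023267645940149455 [-8.1 -0.7 11.7]
r 0.11093686941247433 theta 0.6247391157973942
theta 0.6247391157973942
0.5 [-0.18 -1.37  0.  ]
0.6 [-0.1  -0.27 -0.  ]
0.628 [-0.09  0.04 -0.  ]
0.64 [-0.09  0.17 -0.  ]
```

View pics/e1.png

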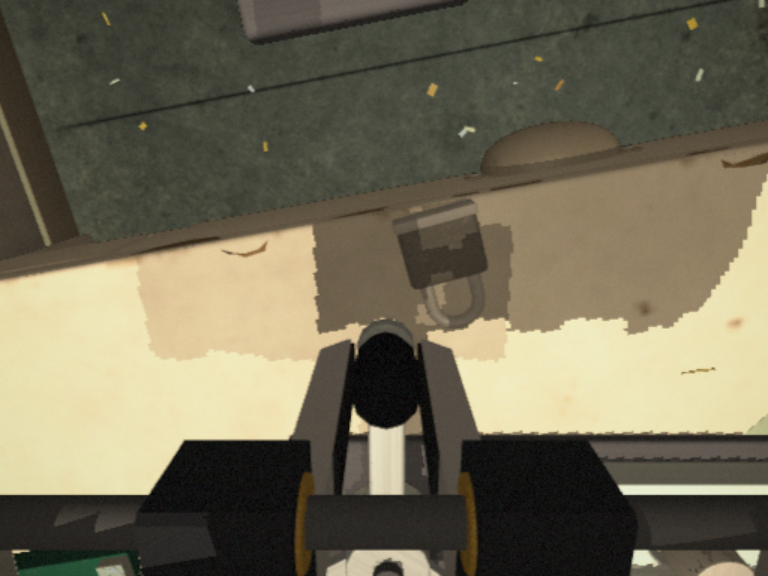

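View pics/e2.png

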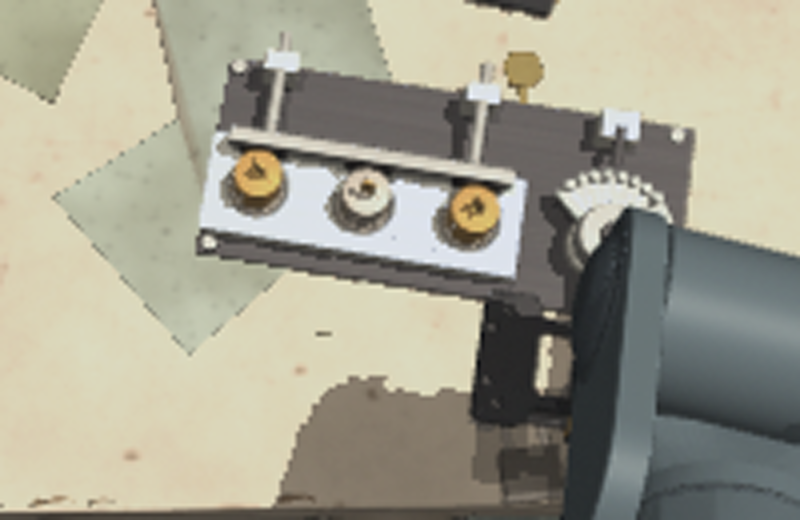

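Request:
{"op": "jog_arm", "data": {
  "deltas": [0, 0, 0, 0, 1.8, 0, 0, 0, 0, 1.8, 0, 0, 0, 0, 1.8, 0, 0, 0, 0, 1.8, 0, 0, 0, 0, 1.8]
}}

```text
time_s: 18.6
eef_pos: [0.4281, -0.0016, 0.0598]
ee_rot: [[-0.984, 0.176, -0.004], [0.176, 0.984, -0.0], [0.004, -0.001, -1.0]]
force: [-8.5, -0.7, 12.1]
grip_width: 0.0229
```

```bash
python3 k.py | sed -n '1p;3p'
```

```text
[ 0.4281 -0.0016  0.0598] 0.022902438532985056 [-8.5 -0.7 12.1]
theta 0.6245468008620824
```

Request:
{"op": "jog_arm", "data": {
  "deltas": [0, 0, 0, 0, 1.8, 0, 0, 0, 0, 1.8, 0, 0, 0, 0, 1.8, 0, 0, 0, 0, 1.8, 0, 0, 0, 0, 1.8, 0, 0, 0, 0, 1.8, 0, 0, 0, 0, 1.8, 0, 0, 0, 0, 1.8, 0, 0, 0, 0, 1.8, 0, 0, 0, 0, 1.8]
}}

```text
time_s: 19.6
eef_pos: [0.4282, -0.0017, 0.0599]
ee_rot: [[-0.984, 0.176, -0.004], [0.176, 0.984, -0.0], [0.004, -0.001, -1.0]]
force: [-8.2, -1.5, 12.5]
grip_width: 0.0231
```

```bash
python3 k.py | sed -n '1p;3p'; python3 -c "
from plant import manip
print(manip.job_done())"
```

```text
[ 0.4282 -0.0017  0.0599] 0.02311065381093981 [-8.2 -1.5 12.5]
theta 0.6244859255086798
the job is handed in; nothing more can be done
None
```

I stood the two brass cylinders in the two empty wells, pulled the lever to its third click, and handed the job in at about 19.6 s while still gripping the knob. The hand-in gave no verdict, so what follows is my own checks.

- **Cylinders:** after I let go of the second one, all three barrel tops were in the wrist view within about 2 mm of where the wells put them. The last top view still showed them upright.
- **Lever:** worked out from the tool position, the lever stands at 0.624 rad (click 3 is 0.628). It held steady over the last 1.6 s, and in the picture its arm points along the jig's -x. I pulled it in small steps and never commanded it past click 3.
- **Bystanders:** the arm never went near the loupe, padlock or tape measure. I did not measure their positions again at the end.
- **What disagreed:** at the end the wrist felt a steady 8 N sideways and 12 N upwards, more than the lever's pull alone explains. The grip also read about 23 mm on a 24 mm knob. In the pictures the knob had not shifted between the fingers. My height measurements from two views were off by 3 to 9 mm because the views were too close together, so I used the stated heights.

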